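# Fit the toothed reaming cone to the citrus press

## Robot

A 6-joint arm with a two-finger parallel gripper is mounted at the origin on a cart in front of the work surface, level with it; the furniture and walls round the work are solid. World frame = base frame: x ahead of the robot, y to its left, z up, the work surface at z = 0. Lengths are in m, angles in rad, forces in N, time in s.
With the tool pointing down it reaches from about 0.375 to 0.9 m from the base axis. Payload 3.1 kg.
Tool frame: the origin (TCP) lies on the front face of the gripper's body, between the roots of the fingers; the fingertips stand 70 mm ahead of it and the grasp point (between the pads) lies 51 mm ahead of it; z points along the fingers, y is the line along which they close (so a half turn about z gives the same grasp; the last joint's range is limited). The gripper opens to 87 mm and grips with 3 to 60 N. Pads are 19 mm wide; open, the fingers measure 117 mm over their backs; the gripper's body (75 mm by 190 mm) begins 51 mm behind the grasp point.
Start: joints at [0.938, 0.527, 1.433, -0, 1.181, -0.178], TCP at [0.275, 0.561, 0.292] pointing down, gripper open.
Joint ranges: [-3.08, 3.08], [-0.75, 2.2], [0.22, 2.44], [-1.43, 4.57], [0, 2.65], [-2.85, 2.85]. Speed limits (rad/s): [2.79, 2.79, 3.14, 3.14, 3.14, 3.14].

## Interface

Orientations are given as a unit quaternion [x, y, z, w].
In Python, from rig import robot, cams, ticket gives the robot as it stands. The module is installed in compiled form; this text tells all that it offers.
- The arm moves only by the shell command python3 -m crank 'ROWS' [FORCE]. ROWS is JSON, a list of rows, each a list of 7 numbers: the shift along the tool's x, y, z in cm, then the turn, a rotation vector about the tool's x, y, z in rad, then the closure, from 0 (fully open) to 1 (shut). A call has 1 to 5 rows; each row shifts and turns the commanded pose from where the row before left it, along the tool's axes as they then stand; what a row does not reach is not made up. A row lasts 1/8 s, in which the tool goes at most 62.5 mm and 10.7 degrees, less where a joint would pass 70% of its speed; a pose out of reach is approached as far as the arm can. A call is refused whole if a number of a shift passes 6.25 or a number of a turn 0.188, either way. A call with a gripper value outside its range is refused whole. The fingers move at their own pace and stop on an object; FORCE is the grip in N (left out, the last holds). Time passes only in rows, so rows that do not move let the fingers close. It gives the time, the measured TCP pose, the force, the opening and the grip force at its end, in the units of the state.
- robot.get_obs(): the state, without advancing time (a new reading comes with each control period).
- cams.camera(name): name is "side" or "top" or "wrist"; returns the picture (400x640x3 uint8, red, green, blue); there is no depth.
- cams.camera_info(name): a dict with "intrinsics" (3x3 intrinsics, pixels), "pose" (4x4, takes a point from camera to world coordinates). Camera axes: x right, y down, z forward; pixel columns grow to the right and rows downward; lengths in m; the calibration is good to about 2 mm. A picture is of the moment at which its call begins: read the wrist's pose just before it. camera_info takes no time and is no camera call; for the wrist camera it gives the pose at the moment of the call.
- ticket.hand_in(): hands the job in; it is judged then, once.
The state is a dict: "time": time; "q": joint angles; "joint_velocities": joint speeds; "joint_torque": joint torques, N m; "position": TCP position; "tool_rot": TCP orientation; "ft_force": force on the tool from outside, world axes, zero at the start; "moment": the same for the moment, N m; "grip_width": finger opening in m; "grip_force": force on a finger pad.
Only numpy, scipy, OpenCV 4.12 (cv2) and the standard library are available. Lean on these libraries where they do the work, as an engineer would, in place of code of your own. Each camera call takes 0.05 s, during which the arm holds its last target. There are 200 camera calls.

## Task

Get the citrus press ready for the lemons: take the reaming cone whose foot has as many teeth as the press's socket has gaps, set it upright in the socket with its teeth turned into the gaps, and push it fully home against the stiff seat, then let go. Leave the other cone standing where it is.

Things in the scene. Friction and masses are not known exactly. Their poses are not given: they have to be found in the camera images.
- socket (a point): Mouth centre of the socket on a fixed round steel citrus press (134 mm across, spout at one side), 72 mm above the table, level with the top of the grey collar; z up. The collar (88 mm inside) has 3 inward teeth, 28 mm wide, reaching to 26 mm from the axis. The 3 gaps between them point along this point's -x (to the spout) and 60 degrees either side of +x. Black floor 18 mm below the mouth.
- seat (a joint): Round steel seat in the socket, 44 mm across. At 0 its top is 8 mm below the socket's mouth; at 0.010 (m) it has sunk level with the floor. Stiff: it sinks under about 8 N, stays where it is pushed, and the cone's weight does not move it. A cone fully home stands on the floor, its centre then 24 mm above socket.
- cone_mid (a point): Centre (42 mm above the underside) of the right cone: loose, white, upright, 84 mm high, 70 g. Round ribbed post 34 mm across from 20 to 64 mm up, domed top; grasp the post at any yaw. Foot: 3 teeth, 16 mm wide and high, reaching 38 mm from the axis, along this point's -x and 60 degrees either side of +x: they mesh at the socket's yaw or 120 degree steps from it, with 5 mm and 10 degrees of play.
- other_mid (a point): Centre, half-way up (42 mm above its underside), of the wrong reaming cone: like the right one, but with four teeth on its foot and a post 40 mm across. It does not fit the socket and stays where it stands.

How it is judged:
By the outcome, as a careful person would: the job done as asked, in the order asked, and still so for the second after the job is handed in, with the robot touching nothing.
It also fails if it takes over 43 s, if anything falls off the work surface, if the arm or the gripper's body presses on something with over 40 N, if the wrist force passes 120 N, or if a joint passes its speed limit or range.

## Working session

There is one attempt and no reset: what is moved stays moved. The work goes in short steps, Python scripts to look and compute and a shell command to move; the robot and the scene stay as the last step left them, time stands still between calls to the robot, and variables do not carry over. Pictures are saved under pics/ and viewed, at most 10 in all, crops included, and the job is handed in when it is done.

```bash
mkdir -p pics
cat > h.py <<'E'
import numpy as np,cv2
from rig import robot,cams,ticket
from scipy.spatial.transform import Rotation as R
def snap(n,f):
    i=cams.camera_info(n); im=cams.camera(n); cv2.imwrite(f'pics/{f}.png',im[:,:,::-1]); np.savez(f'pics/{f}.npz',K=i['intrinsics'],T=i['pose']); return im
def px(f,u,v,z):
    d=np.load(f'pics/{f}.npz');T=d['T'];r=T[:3,:3]@np.linalg.solve(d['K'],[u,v,1]);return T[:3,3]+r*(z-T[2,3])/r[2]
def proj(f,p):
    d=np.load(f'pics/{f}.npz');T=d['T'];c=d['K']@(T[:3,:3].T@(np.array(p)-T[:3,3]));return c[:2]/c[2]
def delta(p):  # world target -> tool frame cm
    o=robot.get_obs();return R.from_quat(o['tool_rot']).inv().apply(np.array(p)-o['position'])*100
E
python3 - <<'E'
from h import *
for n in('top','side'):
    snap(n,n+'0'); i=cams.camera_info(n); print(n,i['intrinsics'],i['pose'])
o=robot.get_obs(); print(o); print(R.from_quat(o['tool_rot']).as_matrix())
E
```

```text
top [[501.68693907   0.         314.11498354]
 [  0.         501.68693907 202.16910393]
 [  0.           0.           1.        ]] [[-0.02613756 -0.98799729  0.15224381  0.31307403]
 [-0.99959643  0.02752621  0.00702037  0.07522633]
 [-0.0111268  -0.15199887 -0.98831803  1.27041746]
 [ 0.          0.          0.          1.        ]]
side [[418.63220839   0.         317.23951462]
 [  0.         418.63220839 203.86348428]
 [  0.           0.           1.        ]] [[-0.92958573 -0.13198973  0.34416433  0.17419186]
 [-0.36850202  0.35494562 -0.85919722  0.91323634]
 [-0.00875442 -0.92552273 -0.37859087  0.45524368]
 [ 0.          0.          0.          1.        ]]
{'time': 0.1, 'q': array([ 9.37493518e-01,  5.28381880e-01,  1.43373066e+00, -5.84036071e-05,
        1.18141429e+00, -1.78487670e-01]), 'joint_velocities': array([-6.59179451e-04, -1.08171468e-03, -3.17290554e-03, -3.48644015e-04,
       -8.85612187e-05, -1.16785773e-03]), 'joint_torque': array([-5.91413868e-05, -4.40987027e+01, -1.77150625e+01,  6.34762365e-02,
        5.33659535e-02, -1.54654094e-05]), 'position': array([0.27423181, 0.56105697, 0.29137787]), 'tool_rot': array([ 2.25441666e-01,  9.74256188e-01, -8.99174942e-04, -3.57035787e-04]), 'ft_force': array([ 0.47781976,  0.64944055, -0.35812733]), 'moment': array([0.05823341, 0.00574038, 0.0009019 ]), 'grip_force': 0.0, 'grip_width': 0.08681929155210578}
[[-8.98351855e-01  4.39275235e-01 -1.10111164e-03]
 [ 4.39276519e-01  8.98350493e-01 -1.59107202e-03]
 [ 2.90265655e-04 -1.91303499e-03 -9.99998128e-01]]
```

View pics/top0.png

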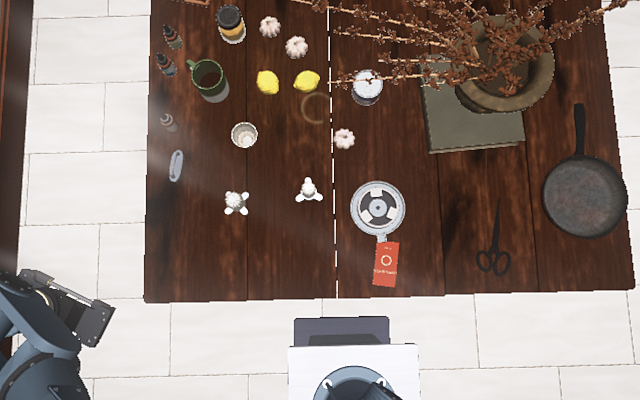

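View pics/side0.png

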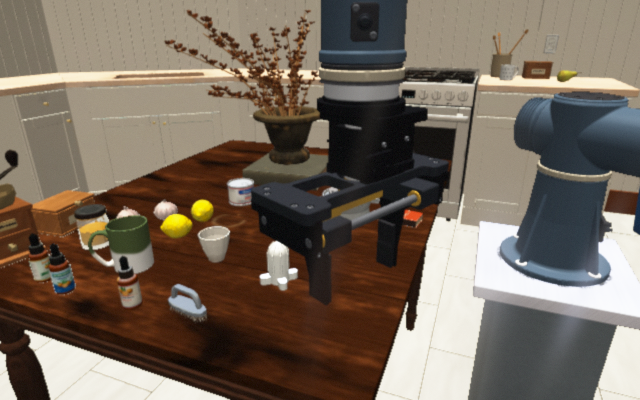

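The top view shows the 4-tooth cone at (236,203), the 3-tooth cone at (308,189), and the press at (378,208) with its spout and a red card toward the robot at (385,250). In the side view, the gripper hides the press. I'll enlarge the area around the cone and press.

Run:
```python
import cv2
im=cv2.imread('pics/top0.png')[160:260,285:418]
cv2.imwrite('pics/c1.png',cv2.resize(im,None,fx=6,fy=6,interpolation=cv2.INTER_CUBIC))
```

```text
(no output)
```

View pics/c1.png

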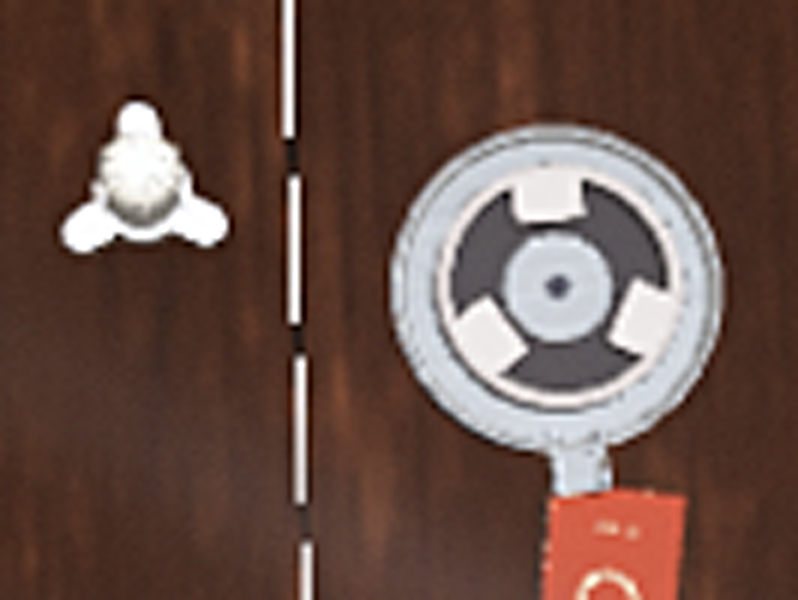

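The crop shows cone tooth tips at (138,103), (67,242) and (224,236). The collar centre is at (559,286), with its teeth at (548,193), (490,341) and (647,318).

```bash
cat >> h.py <<'E'
def an(a,b): return np.degrees(np.arctan2(*(a-b)[1::-1]))
E
python3 - <<'E'
from h import *
c=lambda u,v,z:px('top0',285+u/6-.42,160+v/6-.42,z)
t=[c(*a,.012) for a in((138,103),(67,242),(224,236))]
A=np.array([np.r_[p[:2]] for p in t]); # circumcentre
M=2*(A[1:]-A[0]); ctr=np.linalg.solve(M,(A[1:]**2).sum(1)-(A[0]**2).sum())
print('cone',ctr,[np.linalg.norm(a-ctr) for a in A],[an(a,ctr)%120 for a in A])
print('top dome',c(140,178,.075))
s=c(559,286,.072);print('socket',s,c(558,286,.064))
print([ (an(c(*a,.072),s)%120,np.linalg.norm(c(*a,.072)-s)) for a in((548,193),(490,341),(647,318))])
for n in((c(437,286,.072)-c(682,286,.072)),): print(np.linalg.norm(n))
print('other',px('top0',236,203,.05),'reach',np.hypot(*ctr),np.hypot(*s[:2]))
print('d cone',delta([*ctr,.25]))
E
```

```text
cone [0.53438495 0.0976221 ] [np.float64(0.038817268205218275), np.float64(0.038817268205218254), np.float64(0.038817268205217935)] [np.float64(2.268380968886962), np.float64(1.6409335413866017), np.float64(119.59220944380112)]
top dome [0.52927904 0.09789908 0.075     ]
socket [ 0.48103583 -0.06922835  0.072     ] [ 0.48216825 -0.06978904  0.064     ]
[(np.float64(4.079901845186423), np.float64(0.038100100184085675)), (np.float64(6.895308933606657), np.float64(0.035767600523483524)), (np.float64(8.093900627220634), np.float64(0.03731990988347306))]
0.09826670246837525
other [0.50436269 0.27644632 0.05      ] reach 0.5432286324845433 0.4859918067600508
d cone [-43.72971197 -30.19689538   4.18286928]
```

Cone centre is about (0.534, 0.098), with teeth at about 1° mod 120. The tooth radius of 38.8 mm agrees with the given 38. Socket is about (0.481, -0.069), with gaps at about 66° mod 120, so the cone needs a -55° turn. I'll go above the cone.

```bash
python3 -m crank '[[-4.3,-3.0,0,0,0,0,0],[-4.3,-3.0,0,0,0,0,0],[-4.3,-3.0,0,0,0,0,0],[-4.3,-3.0,0,0,0,0,0],[-4.3,-3.0,0,0,0,0,0]]'; python3 -m crank '[[-4.3,-3.0,0.5,0,0,0,0],[-4.3,-3.0,0.5,0,0,0,0],[-4.3,-3.0,1,0,0,0,0],[-4.3,-3.0,1,0,0,0,0],[-4.3,-3.0,1,0,0,0,0]]'; python3 -m crank '[[0,0,0,0,0,0,0],[0,0,0,0,0,0,0]]'
python3 - <<'E'
from h import *
snap('wrist','w1');print(delta([.5344,.0976,.25]),proj('w1',[.5344,.0976,.012]),proj('w1',[.5344,.0976,.084]))
E
```

```text
time: 0.72
position: [0.4022, 0.3307, 0.292]
tool_rot: [0.225, 0.974, -0.0, -0.0]
ft_force: [0.6, 0.5, -0.7]
grip_width: 0.0869
grip_force: 0.0
time: 1.35
position: [0.5295, 0.1015, 0.2517]
tool_rot: [0.226, 0.974, 0.0, -0.0]
ft_force: [0.5, 0.3, 1.0]
grip_width: 0.0871
grip_force: 0.0
time: 1.6
position: [0.5284, 0.1031, 0.2518]
tool_rot: [0.226, 0.974, 0.0, -0.001]
ft_force: [-0.1, 0.1, -0.2]
grip_width: 0.0871
grip_force: 0.0
[-0.82568386 -0.27861018  0.20367362] [320.92751496 185.70060796] [320.46431145 204.18288434]
```

View pics/w1.png

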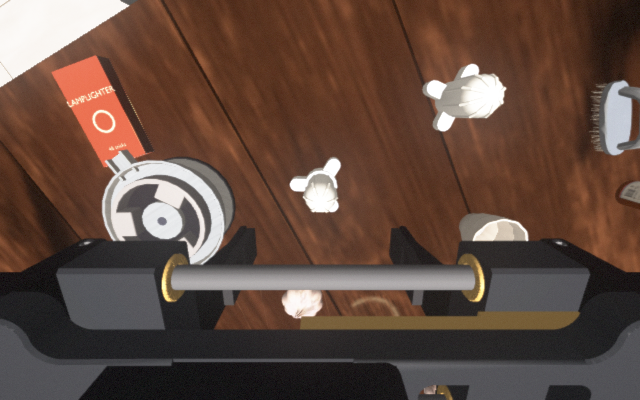

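The wrist view shows the 3-tooth cone's dome at about (320,200) and teeth at (295,185) and (335,163). Both match the predictions (320,204) and (321,186). I'll descend with the grasp point 46 mm up and grip.

```bash
python3 -m crank '[[-0.8,-0.3,3,0,0,0,0],[0,0,4,0,0,0,0],[0,0,3.5,0,0,0,0],[0,0,3,0,0,0,0],[0,0,2,0,0,0,0]]'; python3 -m crank '[[0,0,0,0,0,0,0],[0,0,0,0,0,0,0.5],[0,0,0,0,0,0,1],[0,0,0,0,0,0,1],[0,0,0,0,0,0,1]]' 30;python3 -m crank '[[0,0,0,0,0,0,1],[0,0,0,0,0,0,1],[0,0,0,0,0,0,1],[0,0,0,0,0,0,1],[0,0,0,0,0,0,1]]'
```

```text
time: 2.28
position: [0.5337, 0.0986, 0.0962]
tool_rot: [0.224, 0.975, -0.0, -0.001]
ft_force: [1.1, -1.1, 0.4]
grip_width: 0.0871
grip_force: 0.0
time: 2.9
position: [0.5351, 0.0968, 0.0978]
tool_rot: [0.225, 0.974, 0.0, 0.0]
ft_force: [1.0, 0.3, -0.7]
grip_width: 0.0548
grip_force: 0.0
time: 3.52
position: [0.5349, 0.0968, 0.0972]
tool_rot: [0.225, 0.974, -0.0, -0.0]
ft_force: [-0.1, -0.4, 1.6]
grip_width: 0.0332
grip_force: 30.0
```

```bash
python3 -m crank '[[0,0,-2,0,0,0,1],[0,0,-4,0,0,0,1],[0,0,-4,0,0,0,1],[0,0,-3,0,0,0,1],[0,0,0,0,0,0,1]]';python3 -m crank '[[-0.6,-4.3,0,0,0,0,1],[-0.6,-4.3,0,0,0,0,1],[-0.6,-4.3,0,0,0,0,1],[-0.6,-4.3,0,0,0,0,1],[0,0,0,0,0,0,1]]';python3 -m crank '[[0,0,0,0,0,0.16,1],[0,0,0,0,0,0.16,1],[0,0,0,0,0,0.16,1],[0,0,0,0,0,0.16,1],[0,0,0,0,0,0.16,1]]';python3 -m crank '[[0,0,0,0,0,0.16,1],[0,0,0,0,0,0,1],[0,0,0,0,0,0,1]]'
python3 - <<'E'
from h import *
for n in('wrist','top','side'):snap(n,n+'2')
print(delta([.481,-.0695,.217]))
s=[.481,-.0695,.072]
print([proj(n+'2',s) for n in('wrist','top','side')])
a=cv2.imread('pics/wrist2.png');b=cv2.imread('pics/side2.png');u,v=proj('side2',s).astype(int);print(u,v)
c=cv2.resize(b[max(v-80,0):v+40,max(u-80,0):u+80],(640,480)); cv2.imwrite('pics/c2.png',c)
E
```

```text
time: 4.15
position: [0.5361, 0.0969, 0.2294]
tool_rot: [0.225, 0.974, 0.001, 0.003]
ft_force: [0.5, 0.2, -0.5]
grip_width: 0.0335
grip_force: 30.0
time: 4.78
position: [0.4796, -0.0702, 0.2258]
tool_rot: [0.228, 0.974, 0.0, -0.002]
ft_force: [1.1, -0.1, -1.3]
grip_width: 0.0331
grip_force: 30.0
time: 5.4
position: [0.4806, -0.0668, 0.2262]
tool_rot: [0.589, 0.808, -0.0, -0.001]
ft_force: [0.4, 0.6, 0.1]
grip_width: 0.0329
grip_force: 30.0
time: 5.78
position: [0.4807, -0.0675, 0.2267]
tool_rot: [0.649, 0.761, -0.0, -0.001]
ft_force: [0.5, 0.5, -1.9]
grip_width: 0.0332
grip_force: 30.0
[-0.1558631 -0.0073981  1.005698 ]
[array([323.02454574, 202.46934814]), array([377.86012314, 207.25828535]), array([347.93436022, 190.6311924 ])]
347 190
```

View pics/wrist2.png

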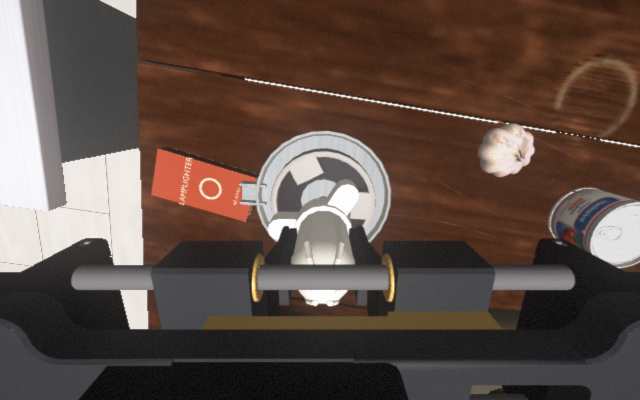

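View pics/c2.png

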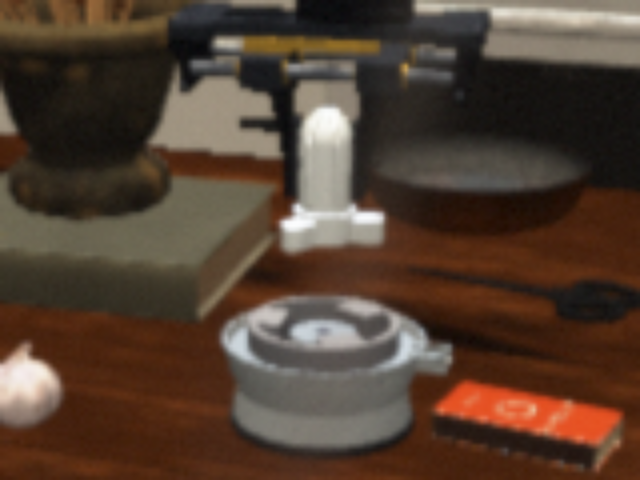

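The side crop shows the cone held upright above the socket. The wrist view shows the collar around (322,197), with its teeth at (304,167) and (363,207) and cone tooth tips at (348,188) and (275,228). I'll enlarge to check the yaw.

Run:
```python
import cv2
im=cv2.imread('pics/wrist2.png')[125:245,240:400]
cv2.imwrite('pics/c3.png',cv2.resize(im,None,fx=5,fy=5,interpolation=cv2.INTER_CUBIC))
```

```text
(no output)
```

View pics/c3.png

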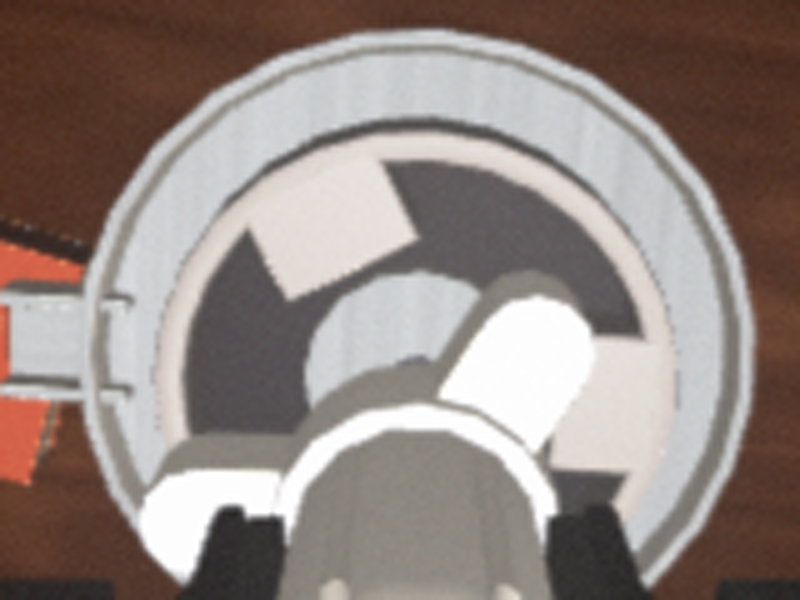

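Run:
```python
from h import *
c=lambda u,v,z:px('wrist2',240+u/5-.4,125+v/5-.4,z)
def d(p,q,z): return an(c(*q,z),c(*p,z))%120
zt=robot.get_obs()['position'][2]-.097+.016
print('socket tooth',d((290,298),(248,230),.072),d((417,240),(383,160),.072),d((550,470),(625,472),.072),'w',np.linalg.norm(c(290,298,.072)-c(417,240,.072)))
print('cone tooth',d((440,395),(518,302),zt),d((540,450),(595,360),zt),d((285,472),(180,472),zt),'w',np.linalg.norm(c(440,395,zt)-c(540,450,zt)))
print('seat hole',c(418,360,.064),'collar x edges',c(157,372,.072),c(680,390,.072),(c(157,372,.072)+c(680,390,.072))/2)
print('inner tooth mids',c(353,269,.072))
print(robot.get_obs()['position'])
```

```text
socket tooth 8.841298524367176 1.7327597760117897 7.483638479419213 w 0.02608210862385041
cone tooth 60.80875634723175 70.49020510420732 69.12224423738414 w 0.015651719851690952
seat hole [ 0.48063679 -0.06616174  0.064     ] collar x edges [ 0.4318377  -0.07388386  0.072     ] [ 0.53031664 -0.06171901  0.072     ] [ 0.48107717 -0.06780143  0.072     ]
inner tooth mids [ 0.46557262 -0.04821224  0.072     ]
[ 0.48083267 -0.06795138  0.22705741]
```

The yaw matches: gaps at about 66°, cone teeth at about 67°. TCP is within 2 mm of the socket axis, so I'll descend and watch the force.

```bash
python3 -m crank '[[0,0,2,0,0,0,1],[0,0,2,0,0,0,1],[0,0,1,0,0,0,1],[0,0,0.5,0,0,0,1],[0,0,0,0,0,0,1]]' 45; python3 -m crank '[[0,0,0.3,0,0,0,1],[0,0,0.3,0,0,0,1],[0,0,0.2,0,0,0,1],[0,0,0.2,0,0,0,1]]';  python3 -m crank '[[0,0,0.2,0,0,0,1],[0,0,0.2,0,0,0,1],[0,0,0.2,0,0,0,1],[0,0,0,0,0,0,1]]'
```

```text
time: 6.55
position: [0.481, -0.0683, 0.1723]
tool_rot: [0.65, 0.76, -0.0, 0.0]
ft_force: [-0.3, 0.4, 0.5]
grip_width: 0.0328
grip_force: 44.9
time: 7.05
position: [0.4809, -0.0682, 0.1622]
tool_rot: [0.65, 0.76, 0.0, 0.0]
ft_force: [-0.1, -0.4, -1.4]
grip_width: 0.0329
grip_force: 44.9
time: 7.55
position: [0.4809, -0.0682, 0.1567]
tool_rot: [0.65, 0.76, 0.0, 0.0]
ft_force: [-0.7, -0.1, 4.6]
grip_width: 0.0334
grip_force: 44.9
```

```bash
python3 -m crank '[[0,0,0.2,0,0,0,1],[0,0,0.1,0,0,0,1],[0,0,0.1,0,0,0,1],[0,0,0,0,0,0,1]]'; python3 -m crank '[[0,0,0.1,0,0,0,1],[0,0,0.1,0,0,0,1],[0,0,0,0,0,0,1]]';python3 -m crank '[[0,0,0.1,0,0,0,1],[0,0,0.1,0,0,0,1],[0,0,0,0,0,0,1]]'
```

```text
time: 8.05
position: [0.4809, -0.0682, 0.1528]
tool_rot: [0.65, 0.76, 0.0, 0.0]
ft_force: [-1.2, -0.1, 5.4]
grip_width: 0.0327
grip_force: 45.0
time: 8.43
position: [0.4809, -0.0682, 0.1512]
tool_rot: [0.65, 0.76, 0.0, 0.0]
ft_force: [-0.8, 0.3, 9.7]
grip_width: 0.0328
grip_force: 45.0
time: 8.8
position: [0.4809, -0.0682, 0.1511]
tool_rot: [0.65, 0.76, 0.0, 0.001]
ft_force: [-4.2, 1.2, 27.2]
grip_width: 0.0329
grip_force: 45.1
```

It's fully home: z is 0.151 as predicted, and the force rises to 27 N on the floor. I'll relax the push, open and retreat.

```bash
python3 -m crank '[[0,0,-0.2,0,0,0,1],[0,0,0,0,0,0,0.5],[0,0,0,0,0,0,0],[0,0,0,0,0,0,0],[0,0,0,0,0,0,0]]'; python3 -m crank '[[0,0,0,0,0,0,0],[0,0,0,0,0,0,0],[0,0,-1,0,0,0,0],[0,0,-2,0,0,0,0],[0,0,-4,0,0,0,0]]';python3 -m crank '[[0,0,-4,0,0,0,0],[0,0,-3,0,0,0,0],[-3,0,0,0,0,0,0],[0,0,0,0,0,0,0],[0,0,0,0,0,0,0]]'
python3 - <<'E'
from h import *
snap('wrist','w3');b=snap('side','s3')[:,:,::-1]
w=cv2.imread('pics/w3.png')
cv2.imwrite('pics/c4.png',np.vstack([cv2.resize(w[50:290,160:480],(400,300)),cv2.resize(b[130:250,268:428],(400,300))]))
print(proj('s3',[.4809,-.0682,.072+.066]),proj('w3',[.4809,-.0682,.072+.066]))
E
```

```text
time: 9.43
position: [0.4808, -0.0682, 0.1499]
tool_rot: [0.65, 0.76, -0.0, -0.0]
ft_force: [0.1, 1.0, -0.7]
grip_width: 0.0651
grip_force: 0.0
time: 10.05
position: [0.4801, -0.0679, 0.2205]
tool_rot: [0.65, 0.76, -0.001, -0.002]
ft_force: [0.3, -0.6, 0.3]
grip_width: 0.0874
grip_force: 0.0
time: 10.68
position: [0.4849, -0.0973, 0.2902]
tool_rot: [0.65, 0.76, 0.0, -0.001]
ft_force: [-0.8, 0.1, -0.6]
grip_width: 0.0868
grip_force: 0.0
[348.30745    166.57014666] [323.66015085 170.58002467]
```

View pics/c4.png

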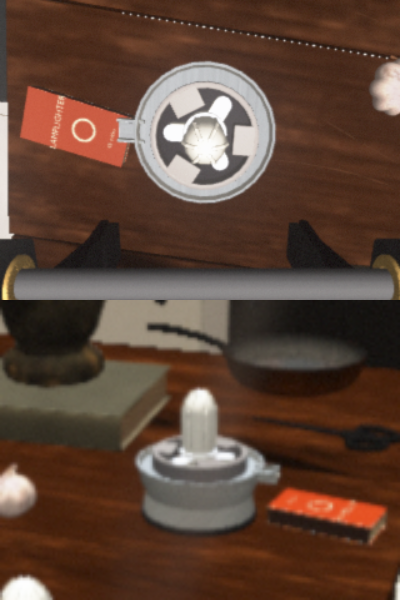

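The cone stands upright with its teeth in the gaps. Its dome top is at about (348,165) in the side view, against a predicted (348,166.6) for fully home. The gripper is clear.

```bash
python3 -c "
from rig import ticket; print(ticket.hand_in())"
```

```text
the job is handed in; nothing more can be done
None
```

The three-tooth cone is fully home in the press socket with its teeth in the gaps and has been released; the four-tooth cone was not touched, and the job is handed in.

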